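Clear the toppled tube off the curing turntable and shut the light shield

ROBOT

A 7-joint arm with a two-finger parallel gripper is mounted at the origin on a cart in front of the work surface, level with it; the furniture and walls round the work are solid. World frame = base frame: x ahead of the robot, y to its left, z up, the work surface at z = 0. Lengths are in m, angles in rad, forces in N, time in s.
With the tool pointing down it reaches from about 0.4 to 0.85 m from the base axis. Payload 10.4 kg.
Tool frame: the origin (TCP) lies at the very end of the fingers, on their centre line; the grasp point (between the pads) lies 19 mm behind it (manip.grip_point_offset is the distance from the TCP to the grasp point, in m); z points along the fingers, y is the line along which they close (so a half turn about z gives the same grasp; the last joint's range is limited). The gripper opens to 85 mm and grips with 20 to 120 N. Pads are 22 mm wide; open, the fingers measure 114 mm over their backs; the gripper's body (76 mm by 85 mm) begins 54 mm behind the grasp point. The pads swing forward as they close: fully open they stand 13 mm farther back than shut.
Start: joints at [1.188, 0.332, -0.065, 1.46, 0.022, 1.35, -0.088], TCP at [0.22, -0.585, 0.231] pointing down, gripper open.
Joint ranges: [-2.6, 2.6], [-0.5, 2.12], [-1.47, 1.34], [0.16, 2.42], [-1.27, 4.41], [0.06, 2.06], [-2.6, 2.6]. Speed limits (rad/s): [2.22, 2.22, 2.79, 2.79, 3.14, 3.14, 3.14].

INTERFACE

Orientations are given as a unit quaternion [x, y, z, w].
In Python, from workcell import manip gives the robot as it stands. The module is installed in compiled form; this text tells all that it offers.
- The arm moves only by the tool step_arm, never from a script. Its argument "moves" is a list of rows, each a list of 7 numbers: the closure, from 0 (fully open) to 1 (shut), then the shift along the world's x, y, z in mm, then the turn, a rotation vector about the world's x, y, z in rad. In form: [[grip, tx, ty, tz, ax, ay, az], ...]. A call has 1 to 10 rows; each row is the pose to reach, as a shift and turn from the pose commanded when the call began; what a row does not reach only later rows make up. A row lasts 1/10 s, in which the tool goes at most 50 mm and 8.59 degrees, less where a joint would pass 70% of its speed; a pose out of reach is approached as far as the arm can. A call with a gripper value outside its range is refused whole. The fingers move at their own pace and stop on an object; "grip_force" is the grip in N (left out, the last holds). Time passes only in rows, so rows that repeat a pose let the fingers close. It gives the time, the measured TCP pose, the force, the opening and the grip force at its end, in the units of the state.
- manip.get_obs(): the state, without advancing time (a new reading comes with each control period).
- manip.camera(name): name is "scene" or "top" or "wrist"; returns a dict with "image" (480x640x3 uint8, blue, green, red), "K" (3x3 intrinsics, pixels), "rvec" (rotation vector, rad) and "tvec" (3), from world to camera coordinates, as OpenCV has them; the wrist camera has in their place "mount" (4x4, takes a point from camera to tool coordinates, whose origin is the TCP and whose axes are the flange's). Camera axes: x right, y down, z forward; pixel columns grow to the right and rows downward; lengths in m; the calibration is good to about 2 mm. A picture is of the moment at which its call begins: read the wrist's pose just before it. There is no depth.
- manip.hand_in(): hands the job in; it is judged then, once.
The state is a dict: "clock": time; "joint_pos": joint angles; "joint_velocities": joint speeds; "tau": joint torques, N m; "position": TCP position; "ee_rot": TCP orientation; "ft_force": force on the tool from outside, world axes, zero at the start; "torque": the same for the moment, N m; "grip_width": opening from 0.0 (shut) to 1.0 (fully open); "grasp_force": force on a finger pad.
Only numpy, scipy, OpenCV 4.12 (cv2) and the standard library are available. Lean on these libraries where they do the work, as an engineer would, in place of code of your own. Each camera call takes 0.05 s, during which the arm holds its last target. There are 200 camera calls.

TASK

A capped tube has toppled onto the freely turning turntable of the light-curing station, so the station's shield cannot be shut. Lift the tube off the turntable and lay it down, without dropping it, inside the steel tray; then lower the hinged shield gently until it is fully shut. Leave both round dishes lying flat on the turntable.

Things in the scene. Friction and masses are not known exactly. Their poses are not given: they have to be found in the camera images.
- station: white square housing 194 x 194 mm, 72 mm high, open-topped well with 6 mm walls, fixed to the table. Origin at the centre of its underside; -x is its front (knob and rocker switch), +x its back (hinge), z up. The rim is at z = 72 mm; the well's inner width is 182 mm
- turntable_top (a point): centre of the top face of the turntable, a flat grey-topped aluminium disc of 170 mm diameter in the well, 22 mm below the rim of the housing (50 mm above the table); turns with the disc, z up
- turntable (a joint): angle of the turntable about its vertical axis, rad; a free bearing: it turns at the slightest push
- tube: capped 50 ml tube, 114 mm long, cap 34 mm across, body 28 mm, 35 g or so, lying on the turntable. Origin at the pointed foot, z axis along the tube towards the cap
- tube_mid (a point): middle of the same tube, on its axis, 57 mm from the foot
- dish_1: round flat lidded dish, 59 mm across, 15 mm high, on the turntable; origin at the centre of its underside, z up
- dish_2: a second dish like the first
- tray: open rectangular steel tray 190 (x) x 120 (y) x 22 mm high, walls and floor 3 mm, fixed to the table; origin at the centre of its underside, z up
- shield (a joint): opening of the shield, rad: 0 fully shut on the housing's rim (its stop), 1.57 upright, 2.1 fully open. A stiff friction hinge (about 0.4 N m) holds it where it is left. The shield is a 6 mm thick amber panel in a grey frame, 194 mm wide, 200 mm from hinge to front edge, with a tab 70 mm wide standing out 12 mm further at the middle of that edge
- shield_hinge (a point): middle of the shield's hinge line, at the back of the housing at rim height; the line runs along the station's y axis
- shield_mid (a point): middle of the shield's outer face (the upper face when shut), 100 mm from the hinge line; its z axis points out of that face, its x axis to the hinge

How it is judged:
On the way, in this order (a step that is already met when the one before it is completed fails the run):
1. the tube has been lifted clear of the turntable, its middle more than 130 mm above the table (height (world z) of tube_mid above 0.13 m), for 0.2 s.
2. the tube lies in the tray, let go (x of tube_mid in the frame of tray between -0.08 and 0.08 m and y of tube_mid in the frame of tray between -0.05 and 0.05 m and z of tube_mid in the frame of tray below 0.035 m and contact force between the fingers and tube below 0.1 N), for 0.2 s.
3. the shield is fully shut (value of joint shield below 0.06 rad), for 0.2 s.
At the end, for the whole second after the job is handed in: The tube lies at rest in the tray, its middle within 80 mm (x) and 50 mm (y) of the tray's centre and under 35 mm high; the shield is shut to within 0.06 rad; both dishes lie flat (0.12 rad) on the turntable, centres within 75 mm of its axis, undersides under 8 mm above it (x of tube_mid in the frame of tray between -0.08 and 0.08 m and y of tube_mid in the frame of tray between -0.05 and 0.05 m and z of tube_mid in the frame of tray below 0.035 m and linear speed of tube below 0.03 m/s and value of joint shield below 0.06 rad and horizontal distance between each of dish_1, dish_2 and turntable_top below 0.075 m and angle between each of dish_1, dish_2's own z axis and vertical below 0.12 rad and z of each of dish_1, dish_2 in the frame of turntable_top below 0.008 m); the robot touches nothing.
It fails at once if the tube is dropped: not held by the fingers while its middle is more than 110 mm above the table (height (world z) of tube_mid above 0.11 m and contact force between the fingers and tube below 0.02 N).
It fails at once if the shield is slammed: it closes faster than 1.5 rad/s within 0.15 rad of its stop (value of joint shield below 0.15 rad and velocity of joint shield below -1.5 rad/s).
It fails at once if a dish is tipped by more than 0.6 rad (angle between any of dish_1, dish_2's own z axis and vertical above 0.6 rad).
It also fails if it takes over 61 s, if anything falls off the work surface, if the arm or the gripper's body presses on something with over 40 N, if the wrist force passes 120 N, or if a joint passes its speed limit or range.

## Working session

There is one attempt and no reset: what is moved stays moved. The work goes in short steps, Python scripts to look and compute and a tool call to move; the robot and the scene stay as the last step left them, time stands still between calls to the robot, and variables do not carry over. Pictures are saved under pics/ and viewed, at most 10 in all, crops included, and the job is handed in when it is done.

Besides the shell and the picture viewer there is one more tool, called after "Call:" as name([rows], argument=value, ...), one row to a line, values as JSON. step_arm: Moves the arm, as the interface text tells. Its arguments: {"type":"object","properties":{"moves":{"type":"array","items":{"type":"array","items":{"type":"number"}}},"grip_force":{"type":"number"}},"required":["moves"]}

```bash
mkdir -p pics; cat > h.py <<'E'
import numpy as np, cv2, pickle
from workcell import manip
def snap(n,f):
    o=manip.get_obs(); c=manip.camera(n); c['obs']=o; cv2.imwrite(f'pics/{f}.png',c['image']); pickle.dump(c,open(f'pics/{f}.pkl','wb')); return c
def load(f): return pickle.load(open(f'pics/{f}.pkl','rb'))
def ray(c,uv):
    d=np.linalg.inv(c['K'])@np.array([*uv,1.]); R=cv2.Rodrigues(np.array(c['rvec'],float))[0]; t=np.array(c['tvec'],float).ravel()
    return -R.T@t, R.T@d
def atz(c,uv,z):
    o,d=ray(c,uv); return o+d*(z-o[2])/d[2]
def proj(c,p): return cv2.projectPoints(np.array(p,float).reshape(-1,1,3),np.array(c['rvec'],float),np.array(c['tvec'],float),c['K'],None)[0].reshape(-1,2)
E
python3 - <<'E'
from h import *
a=snap('scene','s0');b=snap('top','t0')
for c in(a,b): print(ray(c,(320,240)))
print(manip.get_obs())
E
```

```text
(array([0.04518285, 0.10201551, 0.75565684]), array([ 0.52049367, -0.32919075, -0.78793144]))
(array([ 0.39547224, -0.1838024 ,  0.93305754]), array([ 0.13397496,  0.02203441, -0.9907817 ]))
{'clock': 0.1, 'joint_pos': array([ 1.18839872,  0.33278556, -0.06472136,  1.46085107,  0.0216055 ,
        1.34989268, -0.08848404]), 'joint_velocities': array([ 0.00035537, -0.00109341,  0.00024869, -0.00218427, -0.00048938,
       -0.00051711, -0.00072482]), 'tau': array([ 3.04156674e-03, -6.26742053e+01,  5.00405801e-02, -3.92429888e+01,
        1.63844763e-02,  7.03750789e-03,  3.83248880e-05]), 'position': array([ 0.21994427, -0.5846676 ,  0.23061297]), 'ee_rot': array([ 9.83856565e-01,  1.78957743e-01, -1.37725699e-04, -6.04958921e-04]), 'ft_force': array([-0.72419793,  0.41404543,  0.10833515]), 'torque': array([ 0.01486683, -0.00127822, -0.01751521]), 'grasp_force': 0.0, 'grip_width': 1.0019769212397245}
```

View pics/s0.png

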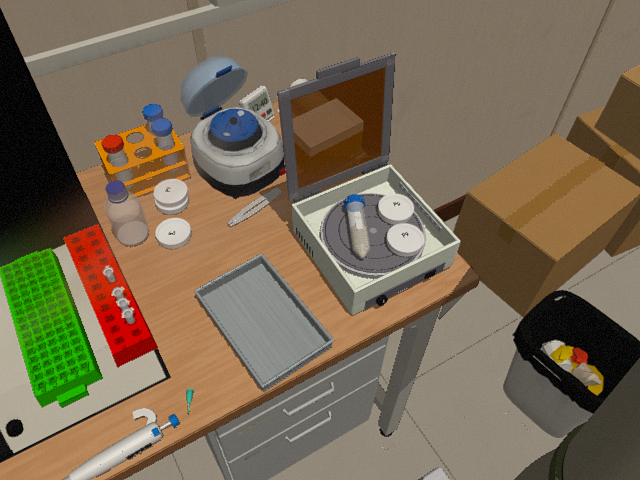

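View pics/t0.png

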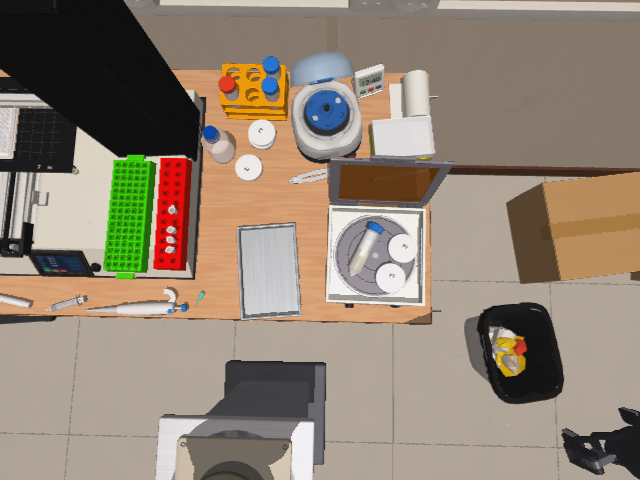

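```bash
python3 - <<'E'
from h import *
a=load('s0');b=load('t0')
im=np.hstack([cv2.resize(a['image'][50:310,270:470],None,fx=2,fy=2,interpolation=2),cv2.resize(b['image'][150:310,320:440],(390,520),interpolation=2)])
cv2.imwrite('pics/c0.png',im);print(im.shape)
for uv in [(328,205),(425,206),(424,304),(327,302)]: print('rim',atz(b,uv,.072).round(4))
for uv in [(237,226),(297,222),(301,314),(242,319)]: print('tray',atz(b,uv,.022).round(4))
print('disc',atz(b,(375,254),.05), 'tube cap/foot',atz(b,(376,228),.067),atz(b,(353,274),.06))
print('dishes',atz(b,(403,248),.065),atz(b,(391,278),.065))
print(proj(b,[[0,0,0],[.22,-.585,.23]]))
E
```

```text
(520, 790, 3)
rim [ 0.5831 -0.1792  0.072 ]
rim [ 0.5845 -0.3733  0.072 ]
rim [ 0.3902 -0.3694  0.072 ]
rim [ 0.3903 -0.1809  0.072 ]
tray [0.5453 0.0126 0.022 ]
tray [ 0.5561 -0.1141  0.022 ]
tray [ 0.3644 -0.1277  0.022 ]
tray [ 0.3518 -0.0067  0.022 ]
disc [ 0.48835649 -0.2761496   0.05      ] tube cap/foot [ 0.53890991 -0.27611892  0.067     ] [ 0.44644809 -0.23155003  0.06      ]
dishes [ 0.49985604 -0.33024532  0.065     ] [ 0.43972779 -0.30637606  0.065     ]
[[232.99363857 496.79877975]
 [588.99453028 420.5118062 ]]
```

View pics/c0.png

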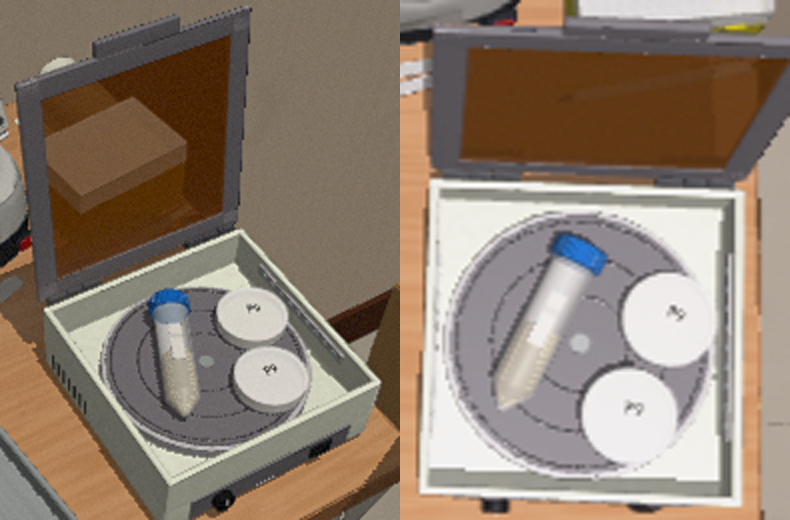

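```bash
python3 - <<'E'
from h import *
from scipy.spatial.transform import Rotation as R
from scipy.optimize import least_squares
a=load('s0');b=load('t0')
A=lambda x,y:(270+x/2,50+y/2); B=lambda x,y:(320+(x-400)*120/390,150+y*160/520)
def tri(p,q):
    (o1,d1),(o2,d2)=ray(a,p),ray(b,q); s=np.linalg.lstsq(np.c_[d1,-d2],o2-o1,rcond=None)[0]
    u,v=o1+s[0]*d1,o2+s[1]*d2; return ((u+v)/2).round(4),np.linalg.norm(u-v).round(4)
for n,p,q in [('d1',(252,312),(668,318)),('d2',(271,374),(630,416)),('cap',(169,303),(580,253)),('tip',(183,415),(503,406)),('mid',(174,345),(547,320)),('TL',(18,87),(432,30)),('TR',(249,12),(790,40))]: print(n,tri(A(*p),B(*q)))
print('mid65',atz(b,B(547,320),.066),'cap',atz(b,B(580,253),.067),'tip',atz(b,B(503,406),.062))
for th in np.arange(1.4,2.15,.1):
    e=[[.585-.2*np.cos(th),y,.072+.2*np.sin(th)] for y in (-.178,-.372)]
    print(round(th,2),proj(a,e).round(0).tolist(),proj(b,e).round(0).tolist())
print(R.from_quat(manip.get_obs()['ee_rot']).as_matrix().round(3))
E
```

```text
d1 (array([ 0.5   , -0.3294,  0.0649]), np.float64(0.0005))
d2 (array([ 0.44  , -0.3057,  0.0642]), np.float64(0.0009))
cap (array([ 0.5391, -0.2746,  0.0685]), np.float64(0.0004))
tip (array([ 0.4454, -0.2284,  0.0566]), np.float64(0.002))
mid (array([ 0.4977, -0.2536,  0.0706]), np.float64(0.0027))
TL (array([ 0.613 , -0.1825,  0.2684]), np.float64(0.0019))
TR (array([ 0.604 , -0.3589,  0.2745]), np.float64(0.0168))
mid65 [ 0.49739239 -0.25498814  0.066     ] cap [ 0.53919926 -0.27488738  0.067     ] tip [ 0.4444493  -0.22886637  0.062     ]
1.4 [[298.0, 120.0], [418.0, 75.0]] [[327.0, 198.0], [452.0, 200.0]]
1.5 [[290.0, 110.0], [409.0, 66.0]] [[327.0, 185.0], [452.0, 187.0]]
1.6 [[283.0, 101.0], [401.0, 59.0]] [[327.0, 173.0], [452.0, 175.0]]
1.7 [[276.0, 94.0], [393.0, 53.0]] [[327.0, 161.0], [452.0, 163.0]]
1.8 [[269.0, 88.0], [385.0, 48.0]] [[328.0, 149.0], [451.0, 151.0]]
1.9 [[263.0, 84.0], [377.0, 45.0]] [[328.0, 139.0], [450.0, 141.0]]
2.0 [[258.0, 82.0], [370.0, 43.0]] [[328.0, 129.0], [448.0, 131.0]]
2.1 [[252.0, 80.0], [363.0, 43.0]] [[328.0, 121.0], [447.0, 123.0]]
[[ 0.936  0.352 -0.   ]
 [ 0.352 -0.936  0.001]
 [-0.    -0.001 -1.   ]]
```

Call:
step_arm([
  [0.42,278,330,-40,0,0,-0.813],
  [0.42,278,330,-40,0,0,-0.813],
  [0.42,278,330,-40,0,0,-0.813],
  [0.42,278,330,-40,0,0,-0.813],
  [0.42,278,330,-40,0,0,-0.813],
  [0.42,278,330,-40,0,0,-0.813],
  [0.42,278,330,-40,0,0,-0.813],
  [0.42,278,330,-40,0,0,-0.813],
  [0.42,278,330,-40,0,0,-0.813],
  [0.42,278,330,-40,0,0,-0.813],
], grip_force=25)

```text
clock: 1.1
position: [0.5018, -0.2475, 0.1905]
ee_rot: [0.976, -0.22, -0.0, -0.002]
ft_force: [-1.1, 0.0, 0.0]
grip_width: 0.575
grasp_force: 0.0
```

Call:
step_arm([
  [0.42,0,0,0,0,0,0],
  [0.42,0,0,0,0,0,0],
  [0.42,0,0,0,0,0,0],
  [0.42,0,0,0,0,0,0],
])

```text
clock: 1.5
position: [0.4974, -0.2561, 0.1914]
ee_rot: [0.974, -0.226, 0.0, 0.0]
ft_force: [0.4, -0.1, 0.2]
grip_width: 0.585
grasp_force: 0.0
```

```bash
python3 - <<'E'
from h import *
from scipy.spatial.transform import Rotation as R
c=snap('wrist','w0');o=c['obs']
print(o['position'],R.from_quat(o['ee_rot']).as_matrix().round(3),o['joint_pos'].round(2),o['grip_width'],o['clock'])
T=np.eye(4);T[:3,:3]=R.from_quat(o['ee_rot']).as_matrix();T[:3,3]=o['position'];M=np.linalg.inv(T@c['mount'])
c['rvec']=cv2.Rodrigues(M[:3,:3])[0];c['tvec']=M[:3,3];pickle.dump(c,open('pics/w0.pkl','wb'))
print('expect mid,cap,tip,grip down',proj(c,[[.4957,-.2539,.066],[.539,-.2747,.067],[.4445,-.2287,.062],[.498,-.255,.066]]).round(0))
E
```

```text
[ 0.49742519 -0.25611114  0.19140942] [[ 0.898 -0.44  -0.   ]
 [-0.44  -0.898 -0.   ]
 [ 0.     0.    -1.   ]] [ 0.62  0.23 -0.26  1.68  0.06  1.24 -1.68] 0.5847606090748857 1.5
expect mid,cap,tip,grip down [[317. 233.]
 [317. 174.]
 [317. 295.]
 [317. 230.]]
```

View pics/w0.png

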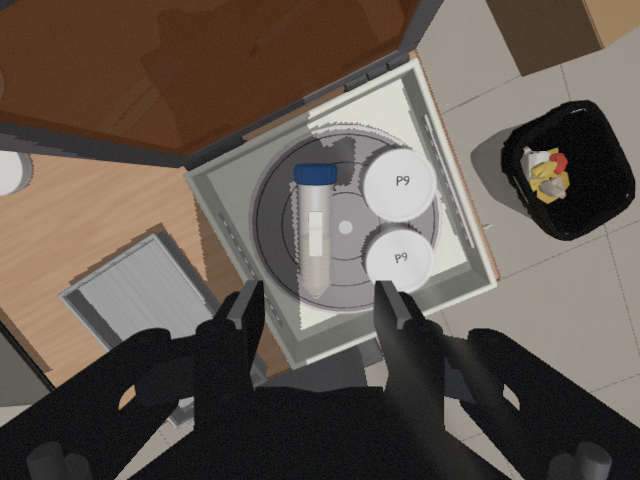

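Wrist view: cap at (316,174), foot at (316,295), matching the predicted pixels within 1 px; the right finger will pass between tube and dishes. Descend and grip.

Call:
step_arm([
  [0.42,0,0,-40,0,0,0],
  [0.42,0,0,-75,0,0,0],
  [0.42,0,0,-100,0,0,0],
  [0.42,0,0,-118,0,0,0],
  [0.42,0,0,-130,0,0,0],
  [0.42,0,0,-138,0,0,0],
  [0.42,0,0,-138,0,0,0],
  [0.42,0,0,-138,0,0,0],
])

```text
clock: 2.35
position: [0.4985, -0.2553, 0.0541]
ee_rot: [0.974, -0.225, 0.001, 0.0]
ft_force: [0.3, -0.0, 0.3]
grip_width: 0.579
grasp_force: 0.0
```

Call:
step_arm([
  [0.6,0,0,0,0,0,0],
  [0.7,0,0,0,0,0,0],
  [0.8,0,0,0,0,0,0],
  [0.8,0,0,0,0,0,0],
  [0.8,0,0,0,0,0,0],
  [0.8,0,0,0,0,0,0],
], grip_force=25)

```text
clock: 2.95
position: [0.4985, -0.2552, 0.0541]
ee_rot: [0.974, -0.225, 0.001, 0.0]
ft_force: [-0.7, -0.4, 5.5]
grip_width: 0.274
grasp_force: 26.9
```

Call:
step_arm([
  [0.8,0,0,3,0,0,0],
  [0.8,0,0,6,0,0,0],
  [0.8,0,0,10,0,0,0],
  [0.8,0,0,10,0,0,0],
  [0.8,0,0,10,0,0,0],
])

```text
clock: 3.45
position: [0.4981, -0.255, 0.0634]
ee_rot: [0.974, -0.225, 0.0, 0.0]
ft_force: [-0.2, 0.7, 0.3]
grip_width: 0.275
grasp_force: 26.1
```

```bash
python3 - <<'E'
from h import *
a=snap('scene','s1');b=snap('wrist','w1')
im=np.hstack([cv2.resize(a['image'][130:310,270:470],(400,360)),cv2.resize(b['image'],(400,300))[:, :] if 0 else cv2.resize(b['image'][120:480,120:520],(400,360))])
cv2.imwrite('pics/c1.png',im); o=manip.get_obs();print(o['ft_force'],o['grasp_force'],o['grip_width'])
E
```

```text
[ 0.15773567 -0.13646314  0.13106904] 26.11586093902588 0.27571013806613087
```

View pics/c1.png

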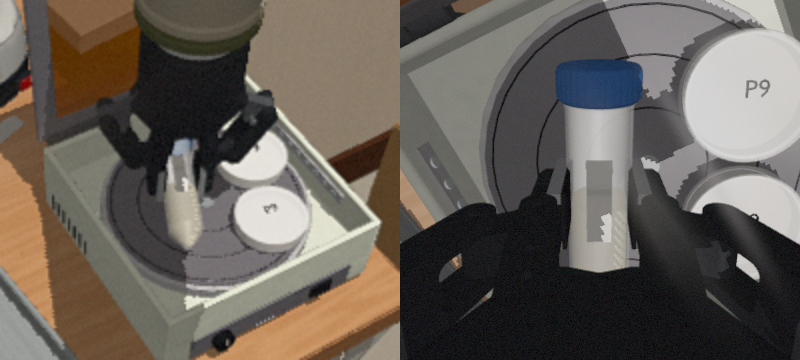

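Call:
step_arm([
  [0.85,0,0,15,0,0,0],
  [0.85,0,0,40,0,0,0],
  [0.85,0,0,70,0,0,0],
  [0.85,0,0,100,0,0,0],
  [0.85,0,0,110,0,0,0],
  [0.85,0,0,110,0,0,0],
  [0.85,0,0,110,0,0,0],
  [0.85,0,0,110,0,0,0],
], grip_force=30)

```text
clock: 4.35
position: [0.4973, -0.2547, 0.1719]
ee_rot: [0.974, -0.225, -0.001, -0.0]
ft_force: [0.8, -0.5, -0.2]
grip_width: 0.271
grasp_force: 31.0
```

Call:
step_arm([
  [0.85,-5,24,0,0,0,0.068],
  [0.85,-10,49,0,0,0,0.135],
  [0.85,-15,73,0,0,0,0.2],
  [0.85,-21,98,0,0,0,0.27],
  [0.85,-26,122,0,0,0,0.336],
  [0.85,-31,147,0,0,0,0.404],
  [0.85,-36,171,0,0,0,0.47],
  [0.85,-42,196,0,0,0,0.538],
  [0.85,-42,196,0,0,0,0.538],
  [0.85,-42,196,0,0,0,0.538],
])

```text
clock: 5.35
position: [0.456, -0.0582, 0.1735]
ee_rot: [0.999, 0.043, 0.0, 0.0]
ft_force: [0.1, -0.4, 0.2]
grip_width: 0.269
grasp_force: 31.1
```

Call:
step_arm([
  [0.85,0,0,-20,0,0,0],
  [0.85,0,0,-45,0,0,0],
  [0.85,0,0,-70,0,0,0],
  [0.85,0,0,-95,0,0,0],
  [0.85,0,0,-115,0,0,0],
  [0.85,0,0,-130,0,0,0],
  [0.85,0,0,-140,0,0,0],
  [0.85,0,0,-150,0,0,0],
  [0.85,0,0,-150,0,0,0],
  [0.85,0,0,-150,0,0,0],
])

```text
clock: 6.35
position: [0.4564, -0.0591, 0.0237]
ee_rot: [0.999, 0.042, 0.0, 0.0]
ft_force: [-0.6, -0.4, -0.3]
grip_width: 0.274
grasp_force: 31.1
```

Now lower the last ~16 mm to just touch, then open slightly.

Call:
step_arm([
  [0.85,0,0,-4,0,0,0],
  [0.85,0,0,-8,0,0,0],
  [0.85,0,0,-11,0,0,0],
  [0.85,0,0,-13,0,0,0],
  [0.85,0,0,-14,0,0,0],
  [0.85,0,0,-14,0,0,0],
  [0.85,0,0,-14,0,0,0],
])

```text
clock: 7.05
position: [0.4561, -0.059, 0.0094]
ee_rot: [0.999, 0.042, 0.0, 0.0]
ft_force: [0.1, 0.1, 0.4]
grip_width: 0.275
grasp_force: 31.1
```

Call:
step_arm([
  [0.65,0,0,-1,0,0,0],
  [0.55,0,0,-1,0,0,0],
  [0.5,0,0,-1,0,0,0],
  [0.42,0,0,-1,0,0,0],
  [0.42,0,0,-1,0,0,0],
  [0.42,0,0,-1,0,0,0],
])

```text
clock: 7.65
position: [0.4561, -0.059, 0.0084]
ee_rot: [0.999, 0.042, 0.0, 0.0]
ft_force: [-0.3, -0.1, -0.5]
grip_width: 0.581
grasp_force: 0.0
```

Call:
step_arm([
  [0.42,0,0,15,0,0,0],
  [0.42,0,0,45,0,0,0],
  [0.42,0,0,90,0,0,0],
  [0.42,0,0,140,0,0,0],
  [0.42,0,0,190,0,0,0],
  [0.42,0,0,240,0,0,0],
  [0.42,0,0,290,0,0,0],
  [1,0,0,340,0,0,0],
  [1,0,0,340,0,0,0],
])

```text
clock: 8.55
position: [0.4581, -0.0589, 0.355]
ee_rot: [0.999, 0.042, 0.005, 0.001]
ft_force: [0.7, 0.5, -0.1]
grip_width: 0.247
grasp_force: 0.0
```

```bash
python3 - <<'E'
from h import *
b=snap('top','t2');a=snap('scene','s2')
o=manip.get_obs();print(o['position'],o['joint_pos'].round(2),o['clock'])
cv2.imwrite('pics/c2.png',np.hstack([cv2.resize(b['image'][140:330,210:460],(400,304)),cv2.resize(a['image'][40:400,180:480],(400,480))[:304] if 0 else cv2.resize(a['image'][30:410,170:480],(400,304))]))
E
```

```text
[ 0.4564243  -0.05897281  0.34914149] [ 0.5  -0.05 -0.45  1.65 -0.02  1.54 -1.43] 8.65
```

View pics/c2.png

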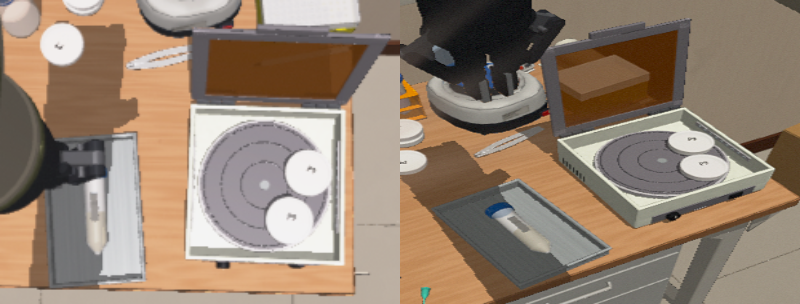

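The tube lies in the tray, released; the dishes are in place. Next I check the centrifuge lid height and the box behind the shield.

```bash
python3 - <<'E'
from h import *
a=load('s0');b=load('t0')
def tri(p,q):
    (o1,d1),(o2,d2)=ray(a,p),ray(b,q); s=np.linalg.lstsq(np.c_[d1,-d2],o2-o1,rcond=None)[0]
    u,v=o1+s[0]*d1,o2+s[1]*d2; return ((u+v)/2).round(3),np.linalg.norm(u-v).round(4)
print('lid right', tri((246,72),(353,70)),'lid left',tri((183,96),(293,78)),'tab',tri((338,67),(392,157)))
th=np.arange(1.7,-.01,-.1);H=np.array([.585,.072]);r,t=.175,.006
C=np.c_[H[0]-r*np.cos(th)+t*np.sin(th)+.011,H[1]+r*np.sin(th)+t*np.cos(th)]
for k,c in zip(th,C):print(k.round(2),c.round(3))
E
```

```text
lid right (array([ 0.822, -0.224,  0.159]), np.float64(0.0054)) lid left (array([ 0.807, -0.107,  0.161]), np.float64(0.0055)) tab (array([ 0.616, -0.279,  0.275]), np.float64(0.0018))
1.7 [0.624 0.245]
1.6 [0.607 0.247]
1.5 [0.59  0.247]
1.4 [0.572 0.245]
1.3 [0.555 0.242]
1.2 [0.538 0.237]
1.1 [0.522 0.231]
1.0 [0.506 0.222]
0.9 [0.492 0.213]
0.8 [0.478 0.202]
0.7 [0.466 0.189]
0.6 [0.455 0.176]
0.5 [0.445 0.161]
0.4 [0.437 0.146]
0.3 [0.431 0.129]
0.2 [0.426 0.113]
0.1 [0.422 0.095]
-0.0 [0.421 0.078]
```

Call:
step_arm([
  [1,25,-27,2,0,0,0],
  [1,55,-58,2,0,0,-0.02],
  [1,85,-90,2,0,0,-0.04],
  [1,115,-122,2,0,0,-0.06],
  [1,145,-154,2,0,0,-0.08],
  [1,175,-185,2,0,0,-0.085],
  [1,195,-207,2,0,0,-0.085],
  [1,204,-216,2,0,0,-0.085],
  [1,204,-216,2,0,0,-0.085],
  [1,204,-216,2,0,0,-0.085],
])

```text
clock: 9.65
position: [0.6598, -0.2742, 0.3488]
ee_rot: [1.0, 0.0, -0.001, -0.001]
ft_force: [-0.6, 0.5, 1.2]
grip_width: 0.002
grasp_force: 0.0
```

Call:
step_arm([
  [1,0,0,-20,0,0,0],
  [1,0,0,-45,0,0,0],
  [1,0,0,-70,0,0,0],
  [1,0,0,-90,0,0,0],
  [1,0,0,-102,0,0,0],
  [1,0,0,-105,0,0,0],
  [1,0,0,-105,0,0,0],
  [1,0,0,-105,0,0,0],
])

```text
clock: 10.45
position: [0.6605, -0.2749, 0.2468]
ee_rot: [1.0, -0.0, 0.001, 0.0]
ft_force: [-0.4, -0.6, 0.6]
grip_width: -0.004
grasp_force: 0.0
```

Call:
step_arm([
  [1,-6,0,0,0,0,0],
  [1,-12,0,0,0,0,0],
  [1,-18,0,0,0,0,0],
  [1,-24,0,0,0,0,0],
  [1,-30,0,0,0,0,0],
  [1,-36,0,0,0,0,0],
  [1,-42,0,0,0,0,0],
  [1,-48,0,0,0,0,0],
  [1,-48,0,0,0,0,0],
])

```text
clock: 11.35
position: [0.6114, -0.2751, 0.246]
ee_rot: [1.0, -0.0, 0.0, 0.0]
ft_force: [-1.2, 0.4, 5.9]
grip_width: 0.001
grasp_force: 0.0
```

```bash
python3 - <<'E'
from h import *
a=snap('scene','s3');b=snap('top','t3')
print(manip.get_obs()['ft_force'],manip.get_obs()['torque'])
cv2.imwrite('pics/c3.png',np.hstack([cv2.resize(a['image'][10:310,200:500],(400,400)),cv2.resize(b['image'][70:320,250:500],(400,400))]))
E
```

```text
[-0.95974204  0.50281776  6.39516334] [ 0.19936316  0.37955536 -0.04800995]
```

View pics/c3.png

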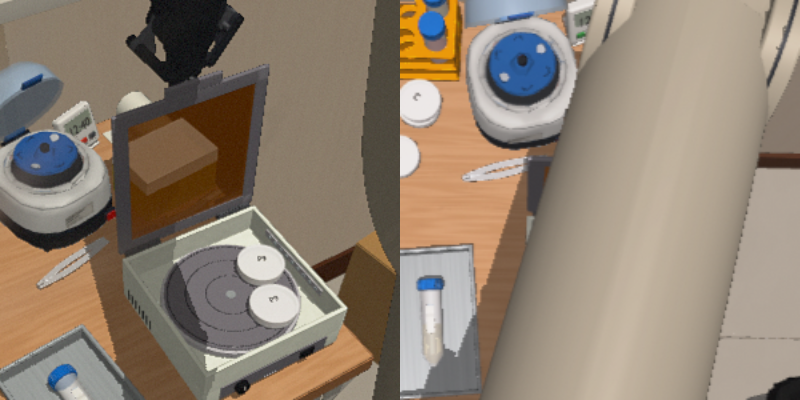

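Call:
step_arm([
  [1,-4,0,6,0,0,0],
  [1,-12,0,8,0,0,0],
  [1,-20,0,8,0,0,0],
  [1,-30,0,7,0,0,0],
  [1,-40,0,5,0,0,0],
  [1,-49,0,3,0,0,0],
  [1,-57,0,0,0,0,0],
  [1,-66,0,-3,0,0,0],
  [1,-74,0,-6,0,0,0],
  [1,-74,0,-6,0,0,0],
])

```text
clock: 12.45
position: [0.5366, -0.2754, 0.2388]
ee_rot: [1.0, -0.001, -0.001, 0.0]
ft_force: [-0.1, 0.9, -1.0]
grip_width: -0.0
grasp_force: 0.0
```

Call:
step_arm([
  [1,-8,0,-3,0,0,0],
  [1,-16,0,-7,0,0,0],
  [1,-24,0,-12,0,0,0],
  [1,-32,0,-17,0,0,0],
  [1,-39,0,-22,0,0,0],
  [1,-46,0,-27,0,0,0],
  [1,-53,0,-33,0,0,0],
  [1,-60,0,-38,0,0,0],
  [1,-66,0,-45,0,0,0],
  [1,-72,0,-52,0,0,0],
])

```text
clock: 13.45
position: [0.4655, -0.2751, 0.1868]
ee_rot: [1.0, -0.0, -0.0, 0.0]
ft_force: [0.4, -0.1, 2.6]
grip_width: 0.001
grasp_force: 0.7
```

Call:
step_arm([
  [1,-6,0,-6,0,0,0],
  [1,-11,0,-12,0,0,0],
  [1,-16,0,-20,0,0,0],
  [1,-21,0,-27,0,0,0],
  [1,-25,0,-35,0,0,0],
  [1,-29,0,-42,0,0,0],
  [1,-32,0,-51,0,0,0],
  [1,-35,0,-59,0,0,0],
  [1,-38,0,-67,0,0,0],
  [1,-40,0,-75,0,0,0],
])

```text
clock: 14.45
position: [0.4259, -0.275, 0.1117]
ee_rot: [1.0, -0.0, 0.0, 0.0]
ft_force: [0.8, -0.1, 1.4]
grip_width: 0.002
grasp_force: 0.6
```

Call:
step_arm([
  [1,-1,0,-5,0,0,0],
  [1,-2,0,-10,0,0,0],
  [1,-2,0,-14,0,0,0],
  [1,-3,0,-18,0,0,0],
  [1,-3,0,-21,0,0,0],
  [1,-3,0,-24,0,0,0],
  [1,-3,0,-27,0,0,0],
  [1,-3,0,-29,0,0,0],
  [1,-3,0,-31,0,0,0],
  [1,-3,0,-31,0,0,0],
])

```text
clock: 15.45
position: [0.4231, -0.2749, 0.0811]
ee_rot: [1.0, -0.0, -0.0, -0.0]
ft_force: [-0.7, 0.1, 0.6]
grip_width: 0.002
grasp_force: 0.0
```

Call:
step_arm([
  [1,0,0,-1,0,0,0],
  [1,0,0,-2,0,0,0],
  [1,0,0,-3,0,0,0],
  [1,0,0,-4,0,0,0],
  [1,0,0,-4,0,0,0],
])

```text
clock: 15.95
position: [0.4232, -0.2751, 0.0789]
ee_rot: [1.0, -0.0, 0.0, 0.0]
ft_force: [-8.4, 5.2, 19.2]
grip_width: -0.0
grasp_force: 10.0
```

Firm stop reached (19 N at z = 79 mm). Retract and check.

Call:
step_arm([
  [1,0,0,3,0,0,0],
  [1,0,0,20,0,0,0],
  [1,0,0,60,0,0,0],
  [1,0,0,110,0,0,0],
  [1,-40,-20,150,0,0,0],
  [1,-80,-50,170,0,0,0],
  [1,-110,-90,180,0,0,0],
  [1,-140,-130,190,0,0,0],
  [1,-170,-170,190,0,0,0],
  [1,-190,-210,190,0,0,0],
])

```text
clock: 16.95
position: [0.2356, -0.4789, 0.2682]
ee_rot: [1.0, -0.0, 0.0, 0.001]
ft_force: [1.9, -1.3, 0.5]
grip_width: 0.0
grasp_force: 0.0
```

Call:
step_arm([
  [1,0,-30,0,0,0,0],
  [1,0,-60,0,0,0,0],
  [1,0,-90,0,0,0,0],
  [1,0,-90,0,0,0,0],
  [1,0,-90,0,0,0,0],
])

```text
clock: 17.45
position: [0.2373, -0.5674, 0.2665]
ee_rot: [1.0, -0.0, -0.0, -0.001]
ft_force: [0.9, 0.6, 0.6]
grip_width: 0.003
grasp_force: 0.0
```

```bash
python3 - <<'E'
from h import *
a=snap('scene','s4');b=snap('top','t4')
for th in(0,.06,.12):
    e=[[.585-.2*np.cos(th),y,.078+.2*np.sin(th)] for y in (-.178,-.372)]; print(th,((proj(a,e)-[200,110])*4/3).round(0).tolist())
cv2.imwrite('pics/c4.png',np.hstack([cv2.resize(a['image'][110:410,200:500],(400,400)),cv2.resize(b['image'][130:380,220:470],(400,400))]))
E
```

```text
0 [[210.0, 244.0], [351.0, 172.0]]
0.06 [[210.0, 237.0], [354.0, 165.0]]
0.12 [[210.0, 230.0], [355.0, 158.0]]
```

View pics/c4.png

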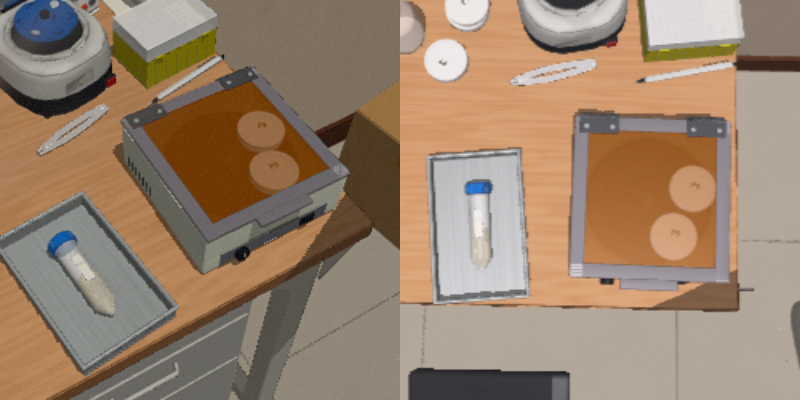

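The shield is flush on the rim with its corners at about (208,245) and (348,173), which matches 0 rad. The tube is in the tray and both dishes are flat under the panel.

```bash
python3 -c "
from workcell import manip
print(manip.hand_in())"
```

```text
the job is handed in; nothing more can be done
None
```

The job is handed in at about 17.5 s of the 61 s allowed: the last pictures show the tube lying in the tray, the shield fully shut and both dishes flat on the turntable; the hand-in call returned no verdict.

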